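Swipe the stirrer's touch strip up to full speed

ROBOT

A 7-joint arm with a two-finger parallel gripper is mounted at the origin on the work surface. World frame = base frame: x ahead of the robot, y to its left, z up, the work surface at z = 0. Lengths are in m, angles in rad, forces in N, time in s.
With the tool pointing down it reaches from about 0.425 to 0.925 m from the base axis. Payload 6.8 kg.
Tool frame: the origin (TCP) lies at the very end of the fingers, on their centre line; the grasp point (between the pads) lies 19 mm behind it; z points along the fingers, y is the direction in which the jaws open and shut (so a half turn about z gives the same grasp; the last joint's range is limited). The gripper opens to 85 mm and grips with 20 to 120 N. Pads are 22 mm wide; open, the fingers measure 114 mm over their backs; the gripper's body (76 mm by 85 mm) begins 54 mm behind the grasp point. The pads swing forward as they close: fully open they stand 13 mm farther back than shut.
Start: joints at [-1.299, 0.477, 0.022, 1.555, -0.011, 1.109, -0.083], TCP at [0.25, 0.627, 0.231] pointing down, gripper open.
Joint ranges: [-2.96, 2.96], [-0.34, 2.1], [-1.41, 1.46], [0.24, 2.44], [-1.37, 4.51], [0.17, 1.92], [-2.96, 2.96]. Speed limits (rad/s): [2.39, 2.39, 3.14, 3.14, 3.14, 3.14, 3.14].

INTERFACE

Orientations are given as a unit quaternion [w, x, y, z].
In Python, from station import bot gives the robot as it stands.
- The arm moves only by the tool move_arm, never from a script. Its argument "commands" is text: rows parted by semicolons, each of 7 numbers parted by spaces: the opening, from 0 (shut) to 1 (fully open), then the shift along the tool's x, y, z in cm, then the turn, a rotation vector about the tool's x, y, z in degrees. In form: gripper tx ty tz rx ry rz; .... A call has 1 to 12 rows; each row shifts and turns the commanded pose from where the row before left it, along the tool's axes as they then stand; what a row does not reach is not made up. A row lasts 1/12 s, in which the tool goes at most 41.7 mm and 7.16 degrees, less where a joint would pass 70% of its speed; a pose out of reach is approached as far as the arm can. A call with a gripper value outside its range is refused whole. The fingers move at their own pace and stop on an object; "force" is the grip in N (left out, the last holds). Time passes only in rows, so rows that do not move let the fingers close. It gives the time, the measured TCP pose, the force and the opening at its end, in the units of the state.
- bot.get_obs(): the state, without advancing time (a new reading comes with each control period).
- bot.read_camera(name): name is "scene" or "top" or "wrist"; returns a dict with "img" (384x512x3 uint8, red, green, blue), "K" (3x3 intrinsics, pixels), "distortion" ([k1, k2, p1, p2, k3] as OpenCV has them; the pictures are not rectified), "rvec" (rotation vector, rad) and "tvec" (3), from world to camera coordinates, as OpenCV has them; the wrist camera has in their place "hand_eye" (4x4, takes a point from camera to tool coordinates, whose origin is the TCP and whose axes are the flange's). Camera axes: x right, y down, z forward; pixel columns grow to the right and rows downward; lengths in m; the calibration is good to about 2 mm. A picture is of the moment at which its call begins: read the wrist's pose just before it. There is no depth.
- bot.hand_in(): hands the job in, once; it reports no verdict.
The state is a dict: "t": time; "q": joint angles; "joint_vel": joint speeds; "joint_torque": joint torques, N m; "eef_pos": TCP position; "tool_rot": TCP orientation; "contact_force": force on the tool from outside, world axes, zero at the start; "torque": the same for the moment, N m; "gripper_width": opening from 0.0 (shut) to 1.0 (fully open).
Only numpy, scipy, OpenCV 4.12 (cv2) and the standard library are available. Lean on these libraries where they do the work, as an engineer would, in place of code of your own. Each camera call takes 0.05 s, during which the arm holds its last target. There are 200 camera calls.

TASK

Bring the lab stirrer up to full speed: with the fingertips, run lightly along its curved touch strip from the end beside the green lamp to the end beside the red lamp, touching each of the five panels in turn. The strip is springy: never push it right down to its stop. Come away at the end so that it springs back up, and leave the vials, the beaker and everything else on the bench where they stand.

Things in the scene. Friction and masses are not known exactly. Their poses are not given: they have to be found in the camera images.
- strip (a joint): how far the whole touch strip is pressed down, in m: 0 free (up), 0.010 at its stop. All five panels ride on this one strip and go down together, staying level; a spring resists with about 1.2 N at first touch and about 5.2 N at the stop, and lifts it again on release
- panel_0: panel 0 of the touch strip: blue, 24 mm wide, 52 mm long along the strip, 5 mm thick, with a short white tick across its middle. Origin: the centre of its top face, which is level; x points inwards to the centre of the arc, y along the strip towards panel 1, z up. Its top is 66 mm above the bench when free, 16 mm above the deck
- panel_1: panel 1 of the touch strip: grey, 24 mm wide, 52 mm long along the strip, 5 mm thick, with a short white tick across its middle. Origin: the centre of its top face, which is level; x points inwards to the centre of the arc, y along the strip towards panel 2, z up. Its top is 66 mm above the bench when free, 16 mm above the deck
- panel_2: panel 2 of the touch strip: blue, 24 mm wide, 52 mm long along the strip, 5 mm thick, with a short white tick across its middle. Origin: the centre of its top face, which is level; x points inwards to the centre of the arc, y along the strip towards panel 3, z up. Its top is 66 mm above the bench when free, 16 mm above the deck
- panel_3: panel 3 of the touch strip: grey, 24 mm wide, 52 mm long along the strip, 5 mm thick, with a short white tick across its middle. Origin: the centre of its top face, which is level; x points inwards to the centre of the arc, y along the strip towards panel 4, z up. Its top is 66 mm above the bench when free, 16 mm above the deck
- panel_4: panel 4 of the touch strip: blue, 24 mm wide, 52 mm long along the strip, 5 mm thick, with a short white tick across its middle. Origin: the centre of its top face, which is level; x points inwards to the centre of the arc, y along the strip towards the strip's end beyond it, z up. Its top is 66 mm above the bench when free, 16 mm above the deck
- lamp_green: green lamp, a low dome 22 mm across and 5 mm high fixed on the stirrer's deck about 65 mm past the centre of one end panel (panel 0 or panel 4): the start end. Origin: centre of its underside, on the deck
- lamp_red: red lamp, as the green one, beside the other end panel: the full-speed end. Origin: centre of its underside, on the deck
- stirrer: slim white bench stirrer, a fixed box 240 (x) x 360 (y) x 50 mm high, three grey stirring places at the back. Across its front half lie the five panels, 0 to 4 in order, end to end without a gap, tops flush, on an arc of 150 mm radius (middle line) over 100 degrees that bulges towards the robot. Origin: centre of its underside, x pointing away from the strip side, z up
- vial_a: loose clear capped vial, 25 mm across, 60 mm high, standing on the stirrer's deck; leave alone. Origin: centre of its underside
- vial_b: loose amber capped vial, 25 mm across, 60 mm high, standing on the stirrer's deck; leave alone. Origin: centre of its underside
- beaker: loose glass beaker, 60 mm across, 60 mm high, standing on the stirrer's deck; leave alone. Origin: centre of its underside
- dropper_a: loose amber dropper bottle with blue cap, 28 mm across, 70 mm high, on the bench to the left; leave alone. Origin: centre of its underside
- dropper_b: loose amber dropper bottle with blue cap, 28 mm across, 70 mm high, on the bench to the left; leave alone. Origin: centre of its underside
- bulb: loose orange pipette bulb, 46 mm across, 72 mm high, standing on the bench to the right; leave alone. Origin: centre of its underside

How it is judged:
By the outcome, as a careful person would: the job done as asked, in the order asked, and still so for the second after the job is handed in, with the robot touching nothing.
It also fails if it takes over 48 s, if anything falls off the work surface, if the arm or the gripper's body presses on something with over 40 N, if the wrist force passes 120 N, or if a joint passes its speed limit or range.

## Working session

There is one attempt and no reset: what is moved stays moved. The work goes in short steps, Python scripts to look and compute and a tool call to move; the robot and the scene stay as the last step left them, time stands still between calls to the robot, and variables do not carry over. Pictures are saved under pics/ and viewed, about 8 in all and at most 12, crops included, and the job is handed in when it is done.

Besides the shell and the picture viewer there is one more tool, called as name(argument=value, ...) on one line, values as JSON. move_arm: Moves the arm, as the interface text tells. Its arguments: {"type":"object","properties":{"commands":{"type":"string"},"force":{"type":"number"}},"required":["commands"]}

```bash
mkdir -p pics; ls
python3 - <<'E'
from station import bot
import cv2,numpy as np
o=bot.get_obs();print({k:np.round(v,4).tolist() for k,v in o.items()})
for n in("scene","top"):
    c=bot.read_camera(n);cv2.imwrite(f"pics/{n}1.png",c["img"][:,:,::-1])
    print(n,c["K"].tolist(),c["distortion"],c["rvec"],c["tvec"])
a=cv2.imread("pics/scene1.png");b=cv2.imread("pics/top1.png")
E
```

```text
pics
{'t': 0.0, 'q': [-1.2991, 0.4778, 0.0224, 1.5565, -0.0115, 1.1093, -0.0831], 'joint_vel': [0.0007, 0.0003, -0.0004, -0.0006, 0.0008, -0.001, -0.0004], 'joint_torque': [-0.0016, -59.6437, 1.6065, -28.1204, 0.0123, 0.0092, 0.0], 'eef_pos': [0.25, 0.6264, 0.2303], 'tool_rot': [-0.0001, 0.1888, 0.982, -0.0009], 'contact_force': [-0.5194, 0.1334, 0.4048], 'torque': [0.0116, 0.0353, -0.0494], 'gripper_width': 0.9961}
scene [[355.151226074594, 0.0, 259.73637086124575], [0.0, 355.151226074594, 187.39791478085453], [0.0, 0.0, 1.0]] [0.01716802 0.         0.         0.         0.        ] [ 1.68428449  1.55052294 -0.83359609] [-0.06445317 -0.23735244  1.57561485]
top [[490.5148488437176, 0.0, 263.1407118556558], [0.0, 490.5148488437176, 188.37779809517204], [0.0, 0.0, 1.0]] [0.05534451 0.         0.         0.         0.        ] [ 2.14995289 -2.20822769  0.0989513 ] [0.0080062  0.55082582 1.46235352]
```

View pics/top1.png

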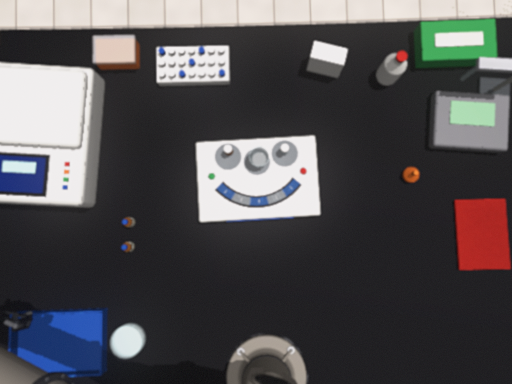

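View pics/scene1.png

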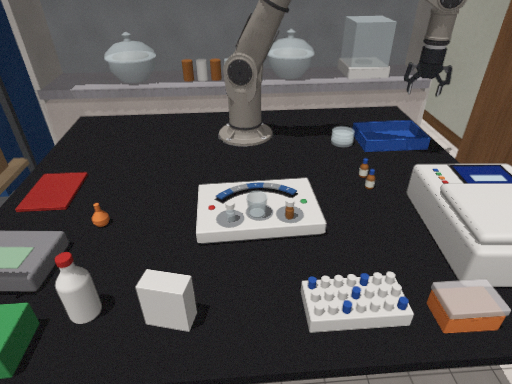

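The top view shows the stirrer centred near (258,178). The green lamp is at (211,176) on the left (+y), the red lamp at (303,171), and the strip runs from about (222,190) to (295,185), bulging towards the robot. Both vials and the beaker stand behind the strip. Next I'll measure the blue panels and lamps in both views.

```bash
cat > h.py <<'E'
import cv2,numpy as np
from station import bot
def cam(n):
    c=bot.read_camera(n);c["R"]=cv2.Rodrigues(np.array(c["rvec"]))[0];c["t"]=np.array(c["tvec"]).ravel();return c
def ray(c,px):
    u=cv2.undistortPoints(np.array(px,float).reshape(-1,1,2),c["K"],c["distortion"]).reshape(-1,2)
    return -c["R"].T@c["t"],np.c_[u,np.ones(len(u))]@c["R"]
def atz(c,px,z):
    o,d=ray(c,px);return o+d*((z-o[2])/d[:,2])[:,None]
def tri(c1,p1,c2,p2):
    o1,d1=ray(c1,p1);o2,d2=ray(c2,p2);out=[]
    for a,b in zip(d1,d2):
        s=np.linalg.lstsq(np.c_[a,-b],o2-o1,rcond=None)[0];P,Q=o1+s[0]*a,o2+s[1]*b
        out.append(np.r_[(P+Q)/2,np.linalg.norm(P-Q)])
    return np.array(out)
def blobs(img,roi,lo,hi,n):
    x0,y0,x1,y1=roi;h=cv2.cvtColor(img,cv2.COLOR_RGB2HSV)[y0:y1,x0:x1]
    m=cv2.inRange(h,np.array(lo),np.array(hi));k,l,s,c=cv2.connectedComponentsWithStats(m)
    i=1+np.argsort(-s[1:,4])[:n];return c[i]+[x0,y0],s[i,4],l,i
E
cat > m.py <<'E'
from h import *
np.set_printoptions(precision=4,suppress=True)
T,S=cam("top"),cam("scene");r={"T":(195,135,322,222),"S":(192,175,325,245)}
for nm,lo,hi,n in(("green",(45,90,50),(80,255,255),1),("red",(0,120,80),(8,255,255),1),("red2",(170,120,80),(180,255,255),1),("blue",(100,120,40),(125,255,255),3)):
    p,a,*_=blobs(T["img"],r["T"],lo,hi,n);q,b,*_=blobs(S["img"],r["S"],lo,hi,n)
    p=p[np.argsort(p[:,0])];q=q[np.argsort(-q[:,0])]
    print(nm,p.round(1).tolist(),a,q.round(1).tolist(),b)
    z=.066 if nm=="blue" else .0525
    print(" top@z",atz(T,p,z)[:,:2].tolist()," scene@z",atz(S,q,z)[:,:2].tolist())
    if len(p)==len(q) and len(p): print(" tri",tri(T,p,S,q).tolist())
E
python3 m.py
python3 - <<'E'
import cv2
a=cv2.imread("pics/top1.png")[130:225,190:325];b=cv2.imread("pics/scene1.png")[170:245,190:325]
import numpy as np
cv2.imwrite("pics/crop1.png",cv2.resize(np.vstack([a,b]),None,fx=3.5,fy=3.5,interpolation=2))
E
```

```text
green [[211.2, 175.8]] [19] [[303.4, 200.5]] [19]
 top@z [[0.5898901167551206, 0.1470093762792899]]  scene@z [[0.5920374563391287, 0.14838966231834846]]
 tri [[0.5901786275026722, 0.14797479260765062, 0.05112717746777867, 0.001664705655536756]]
red [[302.8, 170.5]] [20] [[211.4, 207.0]] [21]
 top@z [[0.5986725895333533, -0.12614764143611096]]  scene@z [[0.6006004248436869, -0.12560450255543712]]
 tri [[0.5988217371563512, -0.12601351179380915, 0.051198909209004606, 0.0004951350171349476]]
red2 [] [] [] []Traceback (most recent call last):
  File "m.py", line 9, in <module>
    print(" top@z",atz(T,p,z)[:,:2].tolist()," scene@z",atz(S,q,z)[:,:2].tolist())
                   ~~~^^^^^^^
  File "h.py", line 9, in atz
    o,d=ray(c,px);return o+d*((z-o[2])/d[:,2])[:,None]
        ~~~^^^^^^
  File "h.py", line 6, in ray
    u=cv2.undistortPoints(np.array(px,float).reshape(-1,1,2),c["K"],c["distortion"]).reshape(-1,2)
      ~~~~~~~~~~~~~~~~~~~^^^^^^^^^^^^^^^^^^^^^^^^^^^^^^^^^^^^^^^^^^^^^^^^^^^^^^^^^^^
cv2.error: OpenCV(4.12.0) /io/opencv/modules/calib3d/src/undistort.dispatch.cpp:347: error: (-215:Assertion failed) CV_IS_MAT(_src) && CV_IS_MAT(_dst) && (_src->rows == 1 || _src->cols == 1) && (_dst->rows == 1 || _dst->cols == 1) && _src->cols + _src->rows - 1 == _dst->rows + _dst->cols - 1 && (CV_MAT_TYPE(_src->type) == CV_32FC2 || CV_MAT_TYPE(_src->type) == CV_64FC2) && (CV_MAT_TYPE(_dst->type) == CV_32FC2 || CV_MAT_TYPE(_dst->type) == CV_64FC2) in function 'cvUndistortPointsInternal'
```

View pics/crop1.png

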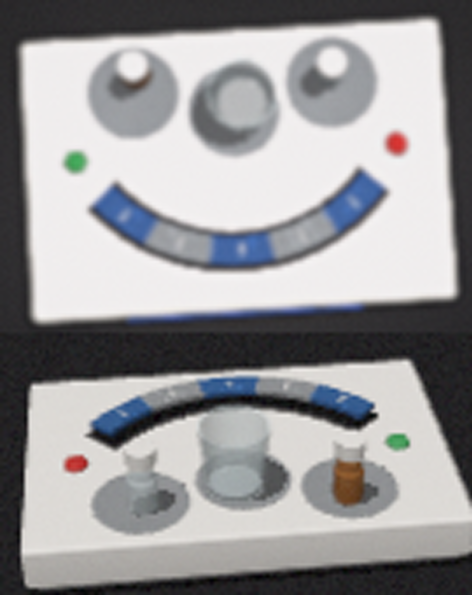

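The crop shows all five panels with their ticks and both lamps clearly. The beaker and both vials are inside the arc, behind the strip.

```bash
sed -i 's/("red2"[^)]*),(180,255,255),1),//; s/("red2",([0-9,]*),([0-9,]*),1),//' m.py
cat >> m.py <<'E'
from scipy.optimize import least_squares
W=tri(T,p,S,q)[:,:2];A=np.radians([40,0,-40])
def pos(v,a,r=.15): return np.array([v[0],v[1]])+r*np.c_[-np.cos(a+0*a)*np.cos(v[2])-np.sin(a)*np.sin(v[2]),-np.cos(a)*np.sin(v[2])+np.sin(a)*np.cos(v[2])]
for nm,X in(("top",atz(T,p,.066)[:,:2]),("scene",atz(S,q,.066)[:,:2]),("tri",W)):
    f=least_squares(lambda v:(pos(v,A)-X).ravel(),[.65,0,0]);print(nm,f.x,"deg",np.degrees(f.x[2]),"res",f.fun*1e3)
    print(pos(f.x,np.radians([50,40,20,0,-20,-40,-50])).tolist())
E
python3 m.py
```

```text
green [[211.2, 175.8]] [19] [[303.4, 200.5]] [19]
 top@z [[0.5898901167551206, 0.1470093762792899]]  scene@z [[0.5920374563391287, 0.14838966231834846]]
 tri [[0.5901786275026722, 0.14797479260765062, 0.05112717746777867, 0.001664705655536756]]
red [[302.8, 170.5]] [20] [[211.4, 207.0]] [21]
 top@z [[0.5986725895333533, -0.12614764143611096]]  scene@z [[0.6006004248436869, -0.12560450255543712]]
 tri [[0.5988217371563512, -0.12601351179380915, 0.051198909209004606, 0.0004951350171349476]]
blue [[225.5, 191.0], [258.3, 201.1], [290.6, 187.1]] [115 114 109] [[287.1, 189.7], [254.9, 185.3], [224.5, 194.0]] [87 85 74]
 top@z [[0.5424267972051907, 0.10444654393156395], [0.5100490557639437, 0.008611087605219954], [0.5487252547769993, -0.08729405039899266]]  scene@z [[0.5502480884842833, 0.104720208366263], [0.5168850609311458, 0.008055509362922555], [0.5568424487955336, -0.08659826421637475]]
 tri [[0.5429162903687959, 0.10538986128308084, 0.06097922146658902, 0.0011723431990832893], [0.5103080263348312, 0.008546513112748788, 0.061656690739342934, 0.00017280415039949603], [0.54918441042536
[... 595 characters left out ...]
15465621421, 0.1245959353825618], [0.549724906009595, 0.10548707525332285], [0.5252328734141045, 0.059509119622656176], [0.5179432780906961, 0.00792720549905018], [0.5287353528183417, -0.04303712700621309], [0.5563074141108276, -0.08723682723955771], [0.5754162742400666, -0.10508346779210483]]
tri [0.6607 0.0129 0.0317] deg 1.8186105483131154 res [-0.148   0.2395  0.4444 -0.4004 -0.2964  0.1609]
[[0.5606607300902265, 0.1246953265540251], [0.5427682586215598, 0.1056293731502852], [0.518165898771768, 0.059710357977314894], [0.510752470917832, 0.008146095623543091], [0.521422143869479, -0.042844002863702574], [0.5488879976011386, -0.08710977907315368], [0.5679539510048786, -0.1050022505418205]]
```

Triangulation and the single-view fits agree: arc centre (0.660, 0.0125), yaw 1.8°, residuals under 0.5 mm, deck at about 0.051. Panel 0 is at the green (+y) end. I'll shut the gripper, square the tool to the world and go above the outer half of panel 0, around (0.551, 0.1155).

move_arm(commands="0 0 0 0 0 0 -5.45; 0 0 0 0 0 0 -5.45; 0 0 0 0 0 0 -5.45; 0 0 0 0 0 0 -5.45; 0 -1.5 -2.55 0.5 0 0 0; 0 -1.5 -2.55 0.5 0 0 0; 0 -1.5 -2.55 0.5 0 0 0; 0 -1.5 -2.55 0.5 0 0 0; 0 -1.5 -2.55 0.5 0 0 0; 0 -1.5 -2.55 0.5 0 0 0; 0 -1.5 -2.55 0.5 0 0 0; 0 -1.5 -2.55 0.5 0 0 0", force=40)

```text
t: 1.3
eef_pos: [0.371, 0.4217, 0.1912]
tool_rot: [0.0, -0.0, 1.0, 0.0]
contact_force: [0.2, -1.2, -0.1]
gripper_width: -0.002
```

move_arm(commands="0 -1.5 -2.55 0.5 0 0 0; 0 -1.5 -2.55 0.5 0 0 0; 0 -1.5 -2.55 0.5 0 0 0; 0 -1.5 -2.55 0.5 0 0 0; 0 -1.5 -2.55 0.5 0 0 0; 0 -1.5 -2.55 0.5 0 0 0; 0 -1.5 -2.55 0.5 0 0 0; 0 -1.5 -2.55 0.5 0 0 0; 0 -1.5 -2.55 0.5 0 0 0; 0 -1.5 -2.55 0.5 0 0 0; 0 -1.5 -2.55 0.5 0 0 0; 0 0 0 0 0 0 0")

```text
t: 2.3
eef_pos: [0.538, 0.1355, 0.1357]
tool_rot: [0.0, 0.004, 1.0, -0.002]
contact_force: [-0.3, -1.0, 0.9]
gripper_width: 0.002
```

move_arm(commands="0 -0.6 -1 1 0 0 0; 0 -0.6 -1 1 0 0 0; 0 0 0 1 0 0 0; 0 0 0 1 0 0 0; 0 0 0 1 0 0 0; 0 0 0 0 0 0 0; 0 0 0 0 0 0 0")

```text
t: 2.88
eef_pos: [0.5466, 0.1233, 0.0854]
tool_rot: [-0.001, -0.001, 1.0, -0.0]
contact_force: [0.4, 0.3, 0.0]
gripper_width: 0.0
```

Run:
```python
from h import *
np.set_printoptions(precision=4,suppress=True)
from scipy.spatial.transform import Rotation as Ro
o=bot.get_obs();print({k:np.round(o[k],4) for k in("t","eef_pos","tool_rot","contact_force")})
w=bot.read_camera("wrist");im=w["img"].copy();M=np.array(w["hand_eye"])
q=np.array(o["tool_rot"]);R=Ro.from_quat(q[[1,2,3,0]]).as_matrix();p=np.array(o["eef_pos"])
Rc=(R@M[:3,:3]).T;tc=-Rc@(R@M[:3,3]+p)
a=np.radians(np.arange(50,-51,-10));C=np.array([.6605,.0127]);y=.0317
P=np.array([[C[0]-.15*np.cos(s-y*-1*-1) if 0 else C[0]+.15*(-np.cos(s)*np.cos(y)-np.sin(s)*np.sin(y)),C[1]+.15*(-np.cos(s)*np.sin(y)+np.sin(s)*np.cos(y)),.066] for s in a])
P=np.vstack([P,[p[0],p[1],.066]])
uv=cv2.projectPoints(P,cv2.Rodrigues(Rc)[0],tc,w["K"],w["distortion"])[0].reshape(-1,2)
print(uv)
for u in uv: cv2.circle(im,tuple(int(v) for v in u),2,(255,0,255),-1) if 0<=u[0]<512 and 0<=u[1]<384 else 0
cv2.imwrite("pics/w1.png",im[:,:,::-1])
```

```text
{'t': np.float64(2.8833), 'eef_pos': array([0.5466, 0.1233, 0.0854]), 'tool_rot': array([-0.001 , -0.0011,  1.    , -0.0001]), 'contact_force': array([0.3717, 0.2705, 0.0033])}
[[259.8342 250.634 ]
 [231.1514 226.686 ]
 [196.6302 206.352 ]
 [157.8227 191.0676]
 [116.8387 181.984 ]
 [ 76.1018 179.7641]
 [ 38.0105 184.4652]
 [  4.6034 195.5509]
 [-22.6691 212.0216]
 [-43.0197 232.6121]
 [-56.2595 255.9868]
 [258.2176 232.2939]]
```

View pics/w1.png

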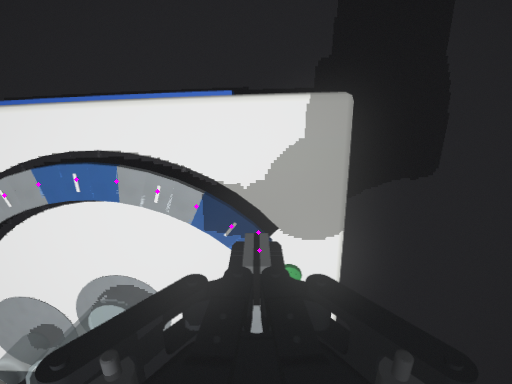

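The magenta model points fall on the real ticks (231,227), (157,191) and (76,180), so the arc fit is confirmed from close by. The fingertips are at the free end of panel 0. I'll shift onto its outer half and come down gently.

move_arm(commands="0 -0.25 -0.4 0 0 0 0; 0 -0.2 -0.4 0 0 0 0; 0 0 0 0.5 0 0 0; 0 0 0 0.5 0 0 0; 0 0 0 0.5 0 0 0; 0 0 0 0.2 0 0 0; 0 0 0 0.1 0 0 0; 0 0 0 0.1 0 0 0; 0 0 0 0 0 0 0; 0 0 0 0 0 0 0; 0 0 0 0 0 0 0")

```text
t: 3.85
eef_pos: [0.5522, 0.1147, 0.0675]
tool_rot: [0.0, -0.0, 1.0, 0.0]
contact_force: [-0.3, -0.3, -1.5]
gripper_width: -0.002
```

move_arm(commands="0 0 0 0.1 0 0 0; 0 0 0 0.1 0 0 0; 0 0 0 0.1 0 0 0; 0 0 0 0 0 0 0; 0 0 0 0 0 0 0; 0 0 0 0 0 0 0")

```text
t: 4.35
eef_pos: [0.5523, 0.1147, 0.0644]
tool_rot: [0.0, -0.0, 1.0, 0.0]
contact_force: [0.1, 0.3, 2.2]
gripper_width: 0.004
```

```bash
cat > f.py <<'E'
from h import *
L=[]
for _ in range(4):
    bot.read_camera("wrist");o=bot.get_obs();L.append(np.r_[o["eef_pos"],o["contact_force"],o["torque"]])
print(o["t"],np.mean(L,0).round(4),np.std(L,0).round(4)[[2,5]])
E
python3 f.py
```

```text
4.55 [ 0.5523  0.1147  0.0644  0.4363  0.2798  2.3522  0.0396 -0.084  -0.0056] [0.     0.9639]
```

move_arm(commands="0 0 0 0.1 0 0 0; 0 0 0 0.1 0 0 0; 0 0 0 0 0 0 0; 0 0 0 0 0 0 0")

```text
t: 4.88
eef_pos: [0.5523, 0.1147, 0.0623]
tool_rot: [0.0, -0.0, 1.0, 0.0]
contact_force: [0.3, 0.8, 2.3]
gripper_width: 0.002
```

```bash
python3 f.py
python3 - <<'E'
import numpy as np
a=np.radians(np.arange(45,-48,-2.5));y=.0317;C=[.6605,.0127]
P=np.c_[C[0]-.15*np.cos(a-y),C[1]+.15*np.sin(a-y)]
P=np.c_[C[0]+.15*(-np.cos(a)*np.cos(y)-np.sin(a)*np.sin(y)),C[1]+.15*(-np.cos(a)*np.sin(y)+np.sin(a)*np.cos(y))]
print(P[0],P[12],P[24],P[36])
D=np.diff(P,axis=0)*100
for i in range(0,36,12): print("; ".join(f"0 {-d[0]:.2f} {d[1]:.2f} 0 0 0 0" for d in D[i:i+12]))
E
```

```text
5.0833 [ 0.5523  0.1147  0.0624  0.499   0.5897  2.9973  0.1115 -0.1881 -0.0143] [0.     0.2514]
[0.55112554 0.115351  ] [0.51445344 0.04691114] [ 0.5169144  -0.03069556] [ 0.557849   -0.09667446]
0 0.44 -0.49 0 0 0 0; 0 0.42 -0.51 0 0 0 0; 0 0.39 -0.52 0 0 0 0; 0 0.37 -0.54 0 0 0 0; 0 0.35 -0.56 0 0 0 0; 0 0.32 -0.57 0 0 0 0; 0 0.30 -0.58 0 0 0 0; 0 0.27 -0.60 0 0 0 0; 0 0.24 -0.61 0 0 0 0; 0 0.22 -0.62 0 0 0 0; 0 0.19 -0.63 0 0 0 0; 0 0.16 -0.63 0 0 0 0
0 0.14 -0.64 0 0 0 0; 0 0.11 -0.65 0 0 0 0; 0 0.08 -0.65 0 0 0 0; 0 0.05 -0.65 0 0 0 0; 0 0.02 -0.65 0 0 0 0; 0 -0.01 -0.65 0 0 0 0; 0 -0.04 -0.65 0 0 0 0; 0 -0.06 -0.65 0 0 0 0; 0 -0.09 -0.65 0 0 0 0; 0 -0.12 -0.64 0 0 0 0; 0 -0.15 -0.64 0 0 0 0; 0 -0.18 -0.63 0 0 0 0
0 -0.20 -0.62 0 0 0 0; 0 -0.23 -0.61 0 0 0 0; 0 -0.26 -0.60 0 0 0 0; 0 -0.28 -0.59 0 0 0 0; 0 -0.31 -0.58 0 0 0 0; 0 -0.33 -0.56 0 0 0 0; 0 -0.36 -0.55 0 0 0 0; 0 -0.38 -0.53 0 0 0 0; 0 -0.40 -0.52 0 0 0 0; 0 -0.43 -0.50 0 0 0 0; 0 -0.45 -0.48 0 0 0 0; 0 -0.47 -0.46 0 0 0 0
```

Pressed 3.6 mm with about 3 N, as the spring predicts. Starting the sweep.

move_arm(commands="0 0.5 -0.47 0 0 0 0; 0 0.45 -0.5 0 0 0 0; 0 0.39 -0.52 0 0 0 0; 0 0.37 -0.54 0 0 0 0; 0 0.35 -0.56 0 0 0 0; 0 0.32 -0.57 0 0 0 0; 0 0.3 -0.58 0 0 0 0; 0 0.27 -0.6 0 0 0 0; 0 0.24 -0.61 0 0 0 0; 0 0.22 -0.62 0 0 0 0; 0 0.19 -0.63 0 0 0 0; 0 0.16 -0.63 0 0 0 0")

```text
t: 6.08
eef_pos: [0.5142, 0.0456, 0.0623]
tool_rot: [-0.0, -0.0, 1.0, -0.0]
contact_force: [0.4, 1.4, 3.2]
gripper_width: -0.001
```

On track: 1 mm off plan, depth steady.

move_arm(commands="0 0.14 -0.62 0 0 0 0; 0 0.11 -0.64 0 0 0 0; 0 0.08 -0.65 0 0 0 0; 0 0.05 -0.65 0 0 0 0; 0 0.02 -0.65 0 0 0 0; 0 -0.01 -0.65 0 0 0 0; 0 -0.04 -0.65 0 0 0 0; 0 -0.06 -0.65 0 0 0 0; 0 -0.09 -0.65 0 0 0 0; 0 -0.12 -0.64 0 0 0 0; 0 -0.15 -0.64 0 0 0 0; 0 -0.18 -0.63 0 0 0 0")

```text
t: 7.08
eef_pos: [0.517, -0.0316, 0.0622]
tool_rot: [-0.0, -0.0, 1.0, -0.0]
contact_force: [-0.8, 1.4, 3.0]
gripper_width: -0.001
```

move_arm(commands="0 -0.2 -0.6 0 0 0 0; 0 -0.23 -0.6 0 0 0 0; 0 -0.26 -0.6 0 0 0 0; 0 -0.28 -0.58 0 0 0 0; 0 -0.31 -0.57 0 0 0 0; 0 -0.33 -0.56 0 0 0 0; 0 -0.36 -0.55 0 0 0 0; 0 -0.38 -0.53 0 0 0 0; 0 -0.4 -0.52 0 0 0 0; 0 -0.43 -0.5 0 0 0 0; 0 -0.45 -0.48 0 0 0 0; 0 -0.47 -0.46 0 0 0 0")

```text
t: 8.08
eef_pos: [0.5585, -0.0969, 0.0622]
tool_rot: [-0.0, -0.0, 1.0, -0.0]
contact_force: [-1.1, 1.5, 3.6]
gripper_width: -0.006
```

At -45°, on the outer half of panel 4. Lifting straight off.

move_arm(commands="0 0 0 -0.3 0 0 0; 0 0 0 -0.5 0 0 0; 0 0 0 -1 0 0 0; 0 0 0 -2 0 0 0; 0 0 0 -3 0 0 0; 0 0 0 -3 0 0 0; 0 0 0 -3 0 0 0; 0 0 0 -2 0 0 0; 0 0 0 0 0 0 0; 0 0 0 0 0 0 0; 0 0 0 0 0 0 0")

```text
t: 9.0
eef_pos: [0.5574, -0.0961, 0.21]
tool_rot: [-0.0, -0.001, 1.0, 0.0]
contact_force: [-0.4, -0.3, -0.5]
gripper_width: -0.001
```

```bash
python3 f.py
python3 - <<'E'
from h import *
a=cv2.imread("pics/top1.png")
t=cam("top")["img"][:,:,::-1];s=cam("scene")["img"][:,:,::-1];w=cam_w=bot.read_camera("wrist")["img"][:,:,::-1]
cv2.imwrite("pics/end.png",cv2.resize(np.vstack([np.hstack([t,s]),np.hstack([w,a])]),(800,600),interpolation=3))
E
```

```text
9.2 [ 0.5572 -0.0962  0.2092 -0.3093 -0.1987 -0.1231  0.0068  0.0094 -0.0207] [1.000e-04 4.927e-01]
```

View pics/end.png

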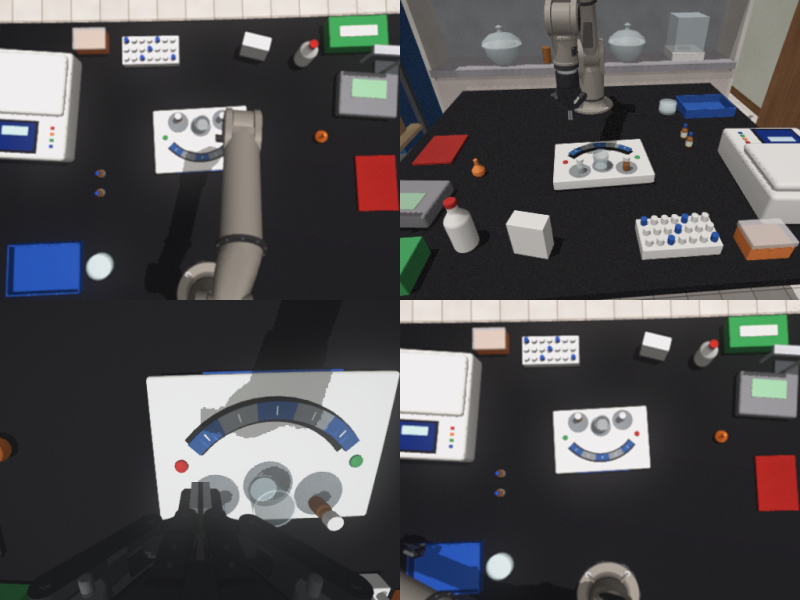

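The arm is clear above the strip at z 0.21. The strip is up, and in the scene view (bottom row of things around (600,160)) the vials and beaker stand as before. The droppers and bulb haven't moved either. Handing in.

```bash
python3 -c "
from station import bot
print(bot.hand_in())"
```

```text
the job is handed in; nothing more can be done
None
```

I swept the shut fingertips along the strip from the outer half of panel 0 (green end) to the outer half of panel 4 (red end), then lifted straight off. The job was handed in at about 9.5 s; the hand-in gives no verdict.

- **Sweep:** The tips were about 3.7 mm down at every reading along the way, against the 10 mm stop, with about 3 to 3.6 N upward. The path stayed within about 1.5 mm of plan.
- **After lifting:** The tips are at z 0.21 m with no measurable force. The last pictures show the strip looking raised again, and the vials, beaker, droppers and bulb where they stood. This was judged by eye, not measured.
- **Disagreement:** Triangulating the panel tops gave z of about 0.061 m, against 0.066 m in the text. I put this down to the panels' side faces showing in the scene view. The force rising just below 0.066 m fitted the text's height.

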